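# Swap the probe cartridge in the stereotaxic cradle

### The job

The red cartridge in the frame's V cradle is spent: first take it out and set it down in the empty tray pocket with the yellow liner, nose pointing the same way as its neighbours. Then pluck the blue cartridge from its pocket, lay it in the cradle with its steel nose towards the black stop, and gently slide it along until the nose rests against the stop. Probes are delicate, so never drop them or ram the stop, and leave everything else where it is.

Things in the scene. Friction and masses are not known exactly. Their poses are not given: they have to be found in the camera images.
- red: Spent red cartridge: round rod along its own x, 120 mm long, about 110 g. Body 26 mm in diameter (x -60 to +40), then a bare steel nose 16 mm in diameter (x +40 to +60); black band at the tail. Origin on the rod's axis at mid-length, +x to the nose (it may be rolled about x). At the start it lies in the V cradle, its nose 5 to 60 mm short of the stop.
- blue: Fresh blue cartridge: round rod along its own x, 120 mm long, about 110 g. Body 26 mm in diameter (x -60 to +40), then a bare steel nose 16 mm in diameter (x +40 to +60); black band at the tail. Origin on the rod's axis at mid-length, +x to the nose (it may be rolled about x). At the start it lies in one of the tray's pockets.
- blue_nose (a point): Centre of the flat end of the blue cartridge's steel nose, 60 mm along +x from its origin.
- green: Green cartridge of the same shape and frame in another tray pocket: leave it there.
- white: White cartridge of the same shape and frame in another tray pocket: leave it there.
- tray: Fixed black-grey tray, 158 (x) by 256 mm (y). Origin: centre of its underside. Four pockets, centres at x = 0, y = -93, -31, 31, 93 mm, each 130 (x) by 34 mm (y); floor 6 mm, wall tops 14 mm above the table. A cartridge in it lies along x, nose to +x, axis 19 mm above the table, and can roll 4 mm sideways. 36 mm are free between neighbours: a wide-open gripper would hit them.
- liner: Flat yellow liner, 128 by 32 mm and under 1 mm thick (feels like nothing), on the floor of the empty pocket. Origin at the centre of the pocket's floor, axes as the tray's.
- cradle: Fixed aluminium plate, 270 (x) by 200 (y) by 10 mm; origin: centre of its underside. Along its x axis (y = 0), x = -115 to +85 mm, runs an open 90 degree V of steel, bottom 12 mm above the table, lips 24 mm above it and 12 mm off the middle. A cartridge in the V has its axis 30.4 mm above the table; fingertips must stay above the lips. See upright for two posts.
- stop_face (a point): Centre of the stop's flat face, on the axis of a cartridge lying in the V; axes as the cradle's, the face looks to -x. Its place along the V differs from run to run. A seated blue cartridge has its nose point here.
- lamp: Loose lamp stand, to be left standing: round dark base 64 mm in diameter, thin post, black head 32 mm in diameter, 232 mm high in all. Origin at the centre of its underside, z up. It stands between the tray and the cradle, towards the far side.
- bottle: Loose amber bottle, 56 mm in diameter, 120 mm high, origin at the centre of its underside; leave it.
- beaker: Loose white beaker, 64 mm in diameter, 80 mm high, origin at the centre of its underside; leave it.
- driver: Loose screwdriver, 160 mm long, up to 30 mm high, lying along its x axis on the table between the tray and the cradle on the side of the robot; leave it.
- red_nose (a point): Centre of the flat end of the red cartridge's steel nose, 60 mm along +x from its origin.
- stop: Fixed rigid black block straddling the V, 16 mm thick (from the face to +x), 50 mm wide, top 27 mm above the V axis, with a 16 mm wide brass screw head up to 37 mm above it. Origin and axes as stop_face.
- upright (a point): Top of the left one (+y) of two fixed steel uprights on the cradle plate, up to 30 mm wide and 150 mm high; they stand at x = +118, y = +80 and -80 mm in the cradle frame.
Things that resemble listed ones, but are neither listed nor needed, are in the scene too. There is more than one size of the green; the job needs the middle-sized.

How it is judged:
By the outcome, as a careful person would: the job done as asked, in the order asked, and still so for the second after the job is handed in, with the robot touching nothing.
It also fails if it takes over 61 s, if anything falls off the work surface, if the arm or the gripper's body presses on something with over 40 N, if the wrist force passes 120 N, or if a joint passes its speed limit or range.

### The arm

A 6-joint arm with a two-finger parallel gripper is mounted at the origin on the work surface. World frame = base frame: x ahead of the robot, y to its left, z up, the work surface at z = 0. Lengths are in m, angles in rad, forces in N, time in s.
With the tool pointing down it reaches from about 0.3 to 0.75 m from the base axis. Payload 8.5 kg.
Tool frame: the origin (TCP) lies at the centre of the arm's flange, where the gripper is bolted on; the fingertips stand 166 mm ahead of it and the grasp point (between the pads) lies 147 mm ahead of it; z points along the fingers, y is the line along which they close (so a half turn about z gives the same grasp; the last joint's range is limited). The gripper opens to 88 mm and grips with 3 to 60 N. Pads are 18 mm wide; open, the fingers measure 123 mm over their backs; the gripper's body (75 mm by 187 mm) begins 45 mm behind the grasp point.
Start: joints at [-1.548, 0.381, 1.297, -0, 1.464, -0.215], TCP at [0.13, -0.535, 0.405] pointing down, gripper open.
Joint ranges: [-3.11, 3.11], [-0.89, 2.33], [0.22, 2.48], [-1.42, 4.56], [0.17, 2.85], [-2.88, 2.88]. Speed limits (rad/s): [2.39, 2.39, 3.14, 3.14, 3.14, 3.14].

### API

Orientations are given as a 3x3 rotation matrix whose columns are the frame's x, y, z axes.
In Python, from workcell import monitor, snapshot, bot, finder gives the robot as it stands.
- The arm moves only by the shell command python3 -m inch 'ROWS'. ROWS is JSON, one flat list of numbers, 7 for each row, row after row: the opening, from -1 (shut) to 1 (fully open), then the shift along the world's x, y, z in m, then the turn, a rotation vector about the world's x, y, z in degrees. A call has 1 to 20 rows; each row is the pose to reach, as a shift and turn from the pose commanded when the call began; what a row does not reach only later rows make up. A row lasts 1/8 s, in which the tool goes at most 62.5 mm and 10.7 degrees, less where a joint would pass 70% of its speed; a pose out of reach is approached as far as the arm can. A call with a gripper value outside its range is refused whole. The fingers move at their own pace and stop on an object; the grip force is fixed at half the most. Time passes only in rows, so rows that repeat a pose let the fingers close. It gives the time, the measured TCP pose, the force, the opening and the grip force at its end, in the units of the state.
- monitor.get_obs(): the state, without advancing time (a new reading comes with each control period).
- snapshot(name): name is "side" or "top" or "wrist"; returns a dict with "img" (384x512x3 uint8, red, green, blue), "fx", "fy", "cx", "cy" (pixels), "R" (3x3) and "t" (3): a world point X has camera coordinates R X + t. Camera axes: x right, y down, z forward; pixel columns grow to the right and rows downward; lengths in m; the calibration is good to about 2 mm. A picture is of the moment at which its call begins. There is no depth.
- bot.finish_job(): hands the job in; it is judged then, once.
Trained networks look in the newest picture that a camera, given by its name, has taken for a name from the list of things; names that differ only in an ending like _2 or _b are one class to them, and where a whole thing is asked for, a point or a joint stands for the part that bears it (a point fixed in the world has none). Each returns a list of dicts, best first, with "score" (0 to 1); they miss things now and then, are a little off and sometimes report something else, mostly with a low value. They report only what shows in the picture. A call takes as long as a camera call. They do not tell look-alikes from the thing itself.
- finder.recognise(label, camera): "position" ([column, row] in pixels, amid what is visible of it).
- finder.regions_of(label, camera): "mask" (384x512 bool, what is visible of it) and "position" ([column, row] in pixels, amid what is visible of it).
- finder.pinpoint(label, camera): "position" ([column, row] in pixels: a listed point, or the origin of a listed thing).
The state is a dict: "t": time; "joints": joint angles; "qvel": joint speeds; "joint_efforts": joint torques, N m; "position": TCP position; "tool_rot": TCP orientation; "wrist_force": force on the tool from outside, world axes, zero at the start; "torque": the same for the moment, N m; "gripper_width": finger opening in m; "gripper_force": force on a finger pad.
Only numpy, scipy, OpenCV 4.12 (cv2) and the standard library are available. Lean on these libraries where they do the work, as an engineer would, in place of code of your own. Each camera call takes 0.05 s, during which the arm holds its last target. There are 200 camera calls.

## Working session

There is one attempt and no reset: what is moved stays moved. The work goes in short steps, Python scripts to look and compute and a shell command to move; the robot and the scene stay as the last step left them, time stands still between calls to the robot, and variables do not carry over. Pictures are saved under pics/ and viewed, at most 10 in all, crops included, and the job is handed in when it is done.

```bash
mkdir -p pics; ls
cat > h.py <<'E'
import numpy as np,cv2
from workcell import monitor,snapshot,bot,finder
def proj(c,X):
    p=c["R"]@np.array(X,float)+c["t"]; return np.array([c["fx"]*p[0]/p[2]+c["cx"],c["fy"]*p[1]/p[2]+c["cy"]])
def back(c,uv,z):
    R=np.array(c["R"]);o=-R.T@np.array(c["t"]);d=R.T@np.array([(uv[0]-c["cx"])/c["fx"],(uv[1]-c["cy"])/c["fy"],1])
    return o+d*(z-o[2])/d[2]
E
python3 - <<'E'
from h import *
a=[]
for n in("top","side"):
    c=snapshot(n);cv2.imwrite(f"pics/{n}0.png",cv2.resize(c["img"][:,:,::-1],(800,600),interpolation=cv2.INTER_CUBIC))
    print(n,c["fx"],np.round(-np.array(c["R"]).T@c["t"],3))
    H={"red":.0304,"red_nose":.0304,"blue":.019,"blue_nose":.019,"green":.019,"white":.019,"tray":0,"liner":.006,"cradle":0,"stop_face":.0304,"lamp":0,"bottle":0,"beaker":0,"driver":.01,"upright":.15}
    for l,z in H.items():
        r=finder.pinpoint(l,n)[:3]
        print(l,[(round(d["score"],2),np.round(d["position"],1).tolist(),np.round(back(c,d["position"],z),3)[:2].tolist()) for d in r])
print(monitor.get_obs())
E
```

```text
pics
top 439.24091094050914 [ 0.436 -0.006  1.18 ]
red [(0.91, [331.0, 202.0], [0.523, -0.227]), (0.44, [308.0, 136.1], [0.699, -0.167])]
red_nose [(0.6, [332.9, 180.4], [0.581, -0.232])]
blue [(0.62, [173.8, 196.3], [0.537, 0.188])]
blue_nose [(0.95, [167.3, 178.7], [0.584, 0.206])]
green [(0.71, [120.7, 292.9], [0.284, 0.321]), (0.68, [130.1, 137.4], [0.695, 0.308]), (0.62, [146.8, 204.4], [0.515, 0.259])]
white [(0.83, [124.5, 201.0], [0.524, 0.318]), (0.72, [331.3, 204.7], [0.517, -0.23])]
tray [(0.94, [162.7, 198.7], [0.532, 0.221])]
liner [(0.92, [200.9, 196.2], [0.539, 0.118])]
cradle [(0.86, [325.9, 196.6], [0.54, -0.219])]
stop_face [(0.67, [332.3, 165.8], [0.62, -0.231]), (0.49, [238.9, 263.4], [0.362, 0.014])]
lamp [(0.6, [247.0, 164.7], [0.626, -0.005]), (0.46, [329.5, 203.9], [0.521, -0.228])]
bottle [(0.88, [202.7, 112.6], [0.769, 0.117])]
beaker [(0.75, [286.7, 113.6], [0.768, -0.114])]
driver [(0.53, [237.8, 265.1], [0.357, 0.017])]
upright [(0.64, [308.1, 137.7], [0.668, -0.151])]
side 350.738685055473 [ 0.305 -0.679  0.568]
red [(0.81, [286.2, 280.6], [0.524, -0.234
[... 933 characters left out ...]
1]), 'qvel': array([-2.73237161e-04,  5.86611291e-05,  1.80853322e-03,  4.15326646e-04,
       -1.84962608e-03,  8.53636288e-04]), 'joint_efforts': array([-2.35977450e-04, -4.37791836e+01, -2.24730474e+01,  7.13670929e-02,
        3.14005022e-02, -2.40355575e-05]), 'position': array([ 0.12954277, -0.53450941,  0.40476801]), 'tool_rot': array([[ 9.71861602e-01,  2.35552599e-01, -2.12435938e-05],
       [ 2.35552598e-01, -9.71861601e-01, -5.21104840e-05],
       [-3.29205931e-05,  4.56401947e-05, -9.99999998e-01]]), 'wrist_force': array([ 0.25160319, -0.81666322, -0.22839916]), 'torque': array([ 0.00747078, -0.08080412, -0.01835534]), 'gripper_force': 0.0, 'gripper_width': 0.08767412688342385}
```

View top.

View pics/top0.png

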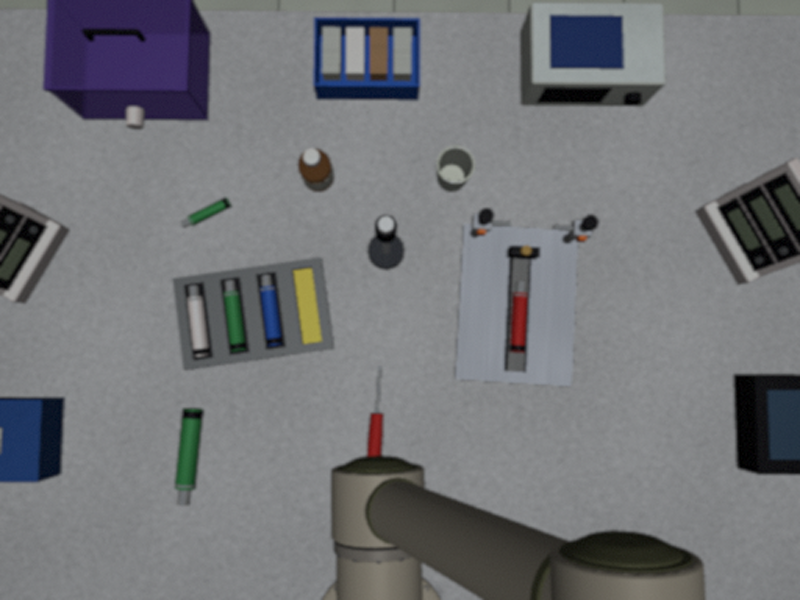

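View pics/side0.png

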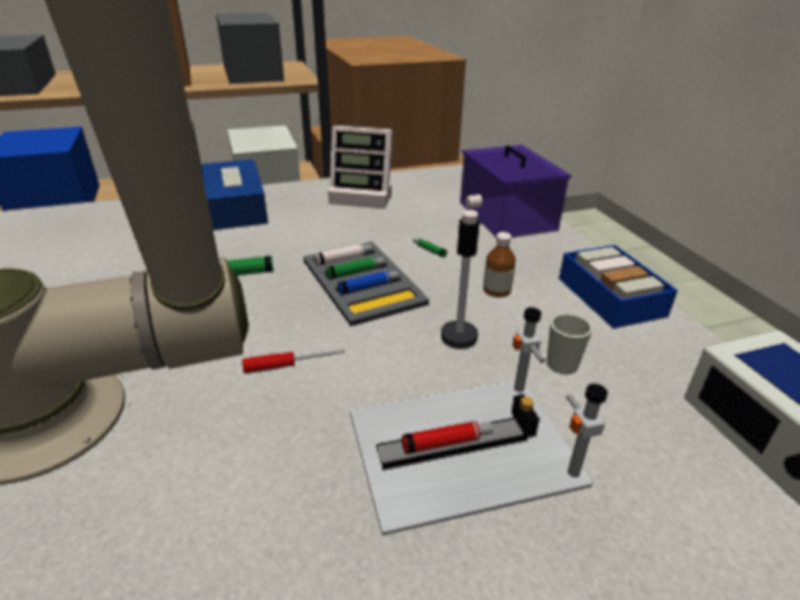

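Top view (800x600 scale): red cartridge at (519,318) in the V, stop at (523,250); tray with white (199,320), green (233,315), blue (271,310) and the yellow liner (307,305); larger green (189,455) and smaller green (206,212) are look-alikes outside the tray. The red driver handle (376,435) isn't a cartridge. Both greens are left alone.

```bash
cat >> h.py <<'E'
def seg(c,lo,hi,center,rad=40,hi2=None):
    h=cv2.cvtColor(c["img"],cv2.COLOR_RGB2HSV);m=cv2.inRange(h,lo,hi)
    if lo[0]==0 and hi[0]<12: m|=cv2.inRange(h,(170,lo[1],lo[2]),(180,255,255))
    yy,xx=np.mgrid[:384,:512];m[np.hypot(xx-center[0],yy-center[1])>rad]=0
    n,l,s,ct=cv2.connectedComponentsWithStats(m);k=1+np.argmax(s[1:,4]);
    return l==k
def line(c,m,z):
    ys,xs=np.nonzero(m);P=np.array([back(c,(x,y),z)[:2] for x,y in zip(xs,ys)])
    mu=P.mean(0);w,v=np.linalg.eigh(np.cov((P-mu).T));d=v[:,1]*np.sign(v[0,1]) ;q=(P-mu)@d;s=(P-mu)@v[:,0]
    mid=(np.percentile(q,1)+np.percentile(q,99))/2
    return mu,d,np.degrees(np.arctan2(d[1],d[0])),np.ptp(q),np.ptp(s),mid
RED=((0,120,60),(10,255,255));BLUE=((105,120,40),(130,255,255));YEL=((20,100,80),(35,255,255));GRN=((45,100,40),(80,255,255))
E
python3 - <<'E'
from h import *
for n,ctr in(("top",[(331,203),(173,198),(197,196),(149,202)]),("side",[(285,280),(235,180),(244,194),(226,171)])):
    c=snapshot(n)
    for nm,col,p,z in zip(("red","blue","liner","green"),(RED,BLUE,YEL,GRN),ctr,(.0304,.019,.006,.019)):
        m=seg(c,*col,p,28);mu,d,a,L,W,mid=line(c,m,z);print(n,nm,m.sum(),mu.round(4),"mid",(mu+mid*d).round(4),round(a,2),round(L,4),round(W,4))
    if n=="top":
        for l in("cradle","tray","lamp"):
            r=finder.regions_of(l,n)[0];k,_=cv2.findContours(r["mask"].astype("uint8"),0,2);k=max(k,key=cv2.contourArea);b=cv2.boxPoints(cv2.minAreaRect(k));print(l,[back(c,q,.01)[:2].round(4).tolist() for q in b])
c=snapshot("wrist");o=monitor.get_obs();C=-np.array(c["R"]).T@c["t"]
print("cam in tool",o["tool_rot"].T@(C-o["position"]),np.round(o["tool_rot"].T@np.array(c["R"]).T,3),c["fx"])
E
```

```text
top red 294 [ 0.515  -0.2284] mid [ 0.5147 -0.2284] -3.42 0.0848 0.0244
top blue 318 [0.5246 0.1899] mid [0.5245 0.1899] 8.13 0.084 0.0269
top liner 582 [0.5418 0.1304] mid [0.5419 0.1304] 8.58 0.1285 0.0327
top green 307 [0.5156 0.2512] mid [0.5156 0.2512] 8.27 0.0827 0.0259
cradle [[0.4161, -0.1174], [0.717, -0.1394], [0.7019, -0.3722], [0.4012, -0.3453]]
tray [[0.5904, 0.3626], [0.6265, 0.1027], [0.4623, 0.0793], [0.4273, 0.3364]]
lamp [[0.6944, 0.0247], [0.6948, -0.0348], [0.6075, -0.0351], [0.6072, 0.024]]
side red 479 [ 0.5213 -0.2282] mid [ 0.5223 -0.2282] -2.4 0.0861 0.0314
side blue 219 [0.5329 0.1929] mid [0.5343 0.1932] 12.91 0.0951 0.0481
side liner 274 [0.546  0.1371] mid [0.5479 0.1374] 9.13 0.1301 0.0328
side green 193 [0.5228 0.2542] mid [0.5235 0.2544] 13.51 0.0914 0.0467
cam in tool [ 0.07154152 -0.00115858  0.02070827] [[-0.    -0.961 -0.278]
 [ 1.    -0.     0.   ]
 [-0.001 -0.278  0.961]] 340.94961929287
```

```bash
python3 -m inch '[1,0.05,0.04,0,0,0,-4, 1,0.1,0.08,0,0,0,-8, 1,0.15,0.12,0,0,0,-12, 1,0.2,0.16,0,0,0,-17, 1,0.25,0.2,0,0,0,-17, 1,0.3,0.24,0,0,0,-17, 1,0.34,0.28,-0.02,0,0,-17, 1,0.377,0.306,-0.04,0,0,-17, 0,0.377,0.306,-0.04,0,0,-17, 0,0.377,0.306,-0.04,0,0,-17]'
cat > w.py <<'E'
from h import *
import sys
def wr(nm,col,z,png=None):
    c=snapshot("wrist");o=monitor.get_obs()
    h=cv2.cvtColor(c["img"],cv2.COLOR_RGB2HSV)
    if png: cv2.imwrite(png,c["img"][:,:,::-1])
    m=seg(c,*col,(256,192),400);mu,d,a,L,W,mid=line(c,m,z)
    ys,xs=np.nonzero(m)
    print(nm,m.sum(),[xs.min(),xs.max(),ys.min(),ys.max()],"mu",mu.round(4),"mid",(mu+mid*d).round(4),"ang",round(a,2),"L",round(L,4),round(W,4))
    return c,o
E
python3 - <<'E'
from w import *
c,o=wr("red",RED,.0304,"pics/w1.png")
for l,z in(("red",.0304),("red_nose",.0304),("stop_face",.0304)):
    print(l,[(round(d["score"],2),np.round(d["position"]),back(c,d["position"],z).round(4)) for d in finder.pinpoint(l,"wrist")[:2]])
R=o["tool_rot"];print(o["t"],o["position"],np.degrees(np.arctan2(R[1,0],R[0,0])),o["gripper_width"],c["fx"])
E
```

```text
t: 3.15
position: [0.5064, -0.2288, 0.365]
tool_rot: [[0.998, -0.059, 0.0], [-0.059, -0.998, -0.0], [0.0, 0.0, -1.0]]
wrist_force: [0.1, 0.0, 0.2]
gripper_width: 0.0704
gripper_force: 0.0
red 2415 [np.int64(242), np.int64(269), np.int64(115), np.int64(206)] mu [ 0.516  -0.2272] mid [ 0.5148 -0.2271] ang -3.55 L 0.0865 0.0252
red [(0.83, array([256., 154.]), array([ 0.5223, -0.2287,  0.0304]))]
red_nose [(0.6, array([254.,  84.]), array([ 0.584 , -0.2299,  0.0304]))]
stop_face [(0.81, array([258.,  37.]), array([ 0.6219, -0.2356,  0.0304]))]
3.2 [ 0.50606817 -0.22918126  0.36524624] -3.426062402759711 0.06624238172812445 340.94961929287
```

View pics/w1.png

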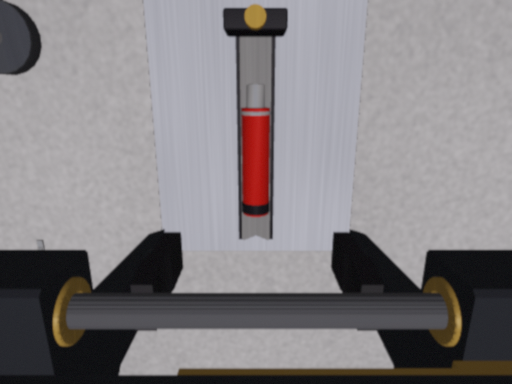

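Wrist view: red body spans rows 107–216 at column 256, its nose ends at (254,84), and the stop face is at about row 37. The grip point is nearly below.

```bash
python3 -m inch '[0,0.007,0.001,-0.06,0,0,0, 0,0.007,0.001,-0.11,0,0,0, 0,0.007,0.001,-0.15,0,0,0, 0,0.007,0.001,-0.165,0,0,0, 0,0.007,0.001,-0.1716,0,0,0, 0,0.007,0.001,-0.1716,0,0,0, 0,0.007,0.001,-0.1716,0,0,0]'; python3 -c "
from h import *
o=monitor.get_obs();print(o['t'],o['position'],o['gripper_width'],o['wrist_force'])"
```

```text
t: 4.22
position: [0.5138, -0.2277, 0.1944]
tool_rot: [[0.998, -0.059, 0.002], [-0.059, -0.998, -0.001], [0.002, 0.001, -1.0]]
wrist_force: [0.9, -0.4, 0.5]
gripper_width: 0.0443
gripper_force: 0.0
4.225 [ 0.51377907 -0.22767414  0.19439   ] 0.04427079524875508 [ 0.94831637 -0.36040919  0.45825797]
```

```bash
python3 -m inch '[0,0,0,-0.001,0,0,0, -1,0,0,-0.001,0,0,0, -1,0,0,-0.001,0,0,0, -1,0,0,-0.001,0,0,0, -1,0,0,-0.001,0,0,0, -1,0,0,-0.001,0,0,0]'
```

```text
t: 4.97
position: [0.5136, -0.2278, 0.1923]
tool_rot: [[0.998, -0.059, 0.001], [-0.059, -0.998, -0.001], [0.001, 0.001, -1.0]]
wrist_force: [-1.5, -4.0, 1.1]
gripper_width: 0.0254
gripper_force: 30.0
```

```bash
python3 -m inch '[-1,0,0,0.03,0,0,0, -1,0,0,0.08,0,0,0, -1,0,0,0.14,0,0,0, -1,0,0,0.2,0,0,0, -1,0,0.05,0.21,0,0,3, -1,0,0.11,0.21,0,0,6, -1,0,0.17,0.21,0,0,9, -1,0,0.23,0.21,0,0,12, -1,0,0.29,0.21,0,0,12, -1,0,0.35,0.21,0,0,12, -1,0,0.385,0.21,0,0,12, -1,0,0.385,0.21,0,0,12]'
python3 - <<'E'
from w import *
im=cv2.imread("pics/w1.png");c=dict(snapshot("wrist"))
# pose of w1 camera: same cam-in-tool
o=monitor.get_obs();R=o["tool_rot"];T=o["position"]
Rc=np.array(c["R"]);C=-Rc.T@c["t"];ct=R.T@(C-T);Rt=R.T@Rc.T
a=np.radians(-3.43);R1=np.array([[np.cos(a),np.sin(a),0],[np.sin(a),-np.cos(a),0],[0,0,-1]])
C1=np.array([.50607,-.22918,.36525])+R1@ct;Rc1=(R1@Rt).T
c1=dict(c,R=Rc1,t=-Rc1@C1)
for r in range(78,92,2): print(r,im[r,255].tolist(),end=' ')
print()
for r in range(200,224,2): print(r,im[r,256].tolist(),end=' ')
print("nose",back(c1,(255,84),.038),back(c1,(255,84),.0304),"tail",back(c1,(256,215.5),.043))
wr("blue",BLUE,.019,"pics/w2.png");wr("liner",YEL,.006);wr("green",GRN,.019);wr("red",RED,.0304)
print(o["t"],T,np.degrees(np.arctan2(R[1,0],R[0,0])),o["gripper_width"])
for l,z in(("tray",.0),("liner",.006),("blue",.019),("blue_nose",.019)):
    print(l,[(round(d["score"],2),np.round(d["position"]),back(c,d["position"],z).round(4)) for d in finder.pinpoint(l,"wrist")[:2]])
E
```

```text
t: 6.48
position: [0.5129, 0.1597, 0.4015]
tool_rot: [[0.988, 0.154, -0.002], [0.154, -0.988, 0.001], [-0.002, -0.001, -1.0]]
wrist_force: [-0.1, -1.0, -1.2]
gripper_width: 0.0248
gripper_force: 30.0
78 [125, 124, 127] 80 [126, 125, 127] 82 [127, 125, 128] 84 [139, 134, 136] 86 [149, 143, 143] 88 [150, 144, 143] 90 [149, 144, 143] 
200 [21, 26, 174] 202 [21, 28, 174] 204 [23, 25, 158] 206 [36, 32, 67] 208 [38, 34, 36] 210 [37, 34, 34] 212 [37, 32, 34] 214 [36, 33, 73] 216 [65, 65, 152] 218 [119, 119, 129] 220 [123, 122, 124] 222 [124, 123, 125] nose [ 0.58373931 -0.22972282  0.038     ] [ 0.58389393 -0.22969727  0.0304    ] tail [ 0.46565961 -0.22362571  0.043     ]
blue 1122 [np.int64(216), np.int64(237), np.int64(105), np.int64(184)] mu [0.5327 0.1965] mid [0.5238 0.1962] ang 2.18 L 0.0857 0.0249
liner 2643 [np.int64(272), np.int64(303), np.int64(73), np.int64(192)] mu [0.5562 0.1291] mid [0.544  0.1261] ang 13.71 L 0.1314 0.0335
green 2015 [np.int64(154), np.int64(184), np.int64(105), np.int64(184)] mu [0.5164 0.2524] mid [0.5153 0.2522] ang 8.38 L 0.0844 0.0271
red 7380 [np.int64(227), np.int64(286), np.int64(161), np.int64(293)] mu [0.4398 0.1468] mid [0.4361 0.1462] ang 8.68 L 0.1576 0.0649
6.525 [0.51316332 0.15839032 0.40156395] 8.75491734678303 0.02511461658787041
tray [(0.77, array([202., 134.]), array([0.5284, 0.2249, 0.    ]))]
liner [(0.92, array([283., 136.]), array([0.5406, 0.1362, 0.006 ]))]
blue [(0.72, array([224., 138.]), array([0.531 , 0.1985, 0.019 ]))]
blue_nose [(0.97, array([227.,  77.]), array([0.5918, 0.2039, 0.019 ]))]
```

View pics/w2.png

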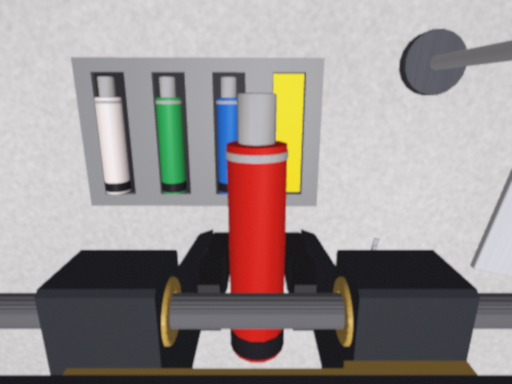

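Wrist view: red held, nose at (257,93), hiding part of blue and the liner. Tray outer corners are at about (73,58), (323,58), (318,205), (92,205), and the liner's right edge runs from (303,73) to (301,192). I'll fit the tray pose to these corners.

Run:
```python
from w import *
from scipy.optimize import least_squares
c=snapshot("wrist");im=c["img"];o=monitor.get_obs();print(o["position"])
g=cv2.cvtColor(im,cv2.COLOR_RGB2GRAY)
pts=np.float32([[73,58],[323,58],[318,205],[92,205]]).reshape(-1,1,2)
cv2.cornerSubPix(g,pts,(4,4),(-1,-1),(3,30,.01));p=pts[:,0];print(p)
m=seg(c,*YEL,(290,130),90);ys,xs=np.nonzero(m)
L=[[xs[ys==r].max()+.5 for r in (ys.min()+2,ys.max()-2)],ys.min(),ys.max()];print(L)
lp=np.array([[L[0][0],L[1]-.5],[L[0][1],L[2]+.5]])
loc=[(.079,.128),(.079,-.128),(-.079,-.128),(-.079,.128)]
def W(q,l,z): s,k=np.sin(q[2]),np.cos(q[2]);return q[0]+k*l[0]-s*l[1],q[1]+s*l[0]+k*l[1],z
fT=lambda q:np.concatenate([proj(c,W(q,l,.014))-a for l,a in zip(loc,p)])
fL=lambda q:np.concatenate([proj(c,W(q,l,.0065))-a for l,a in zip([(.064,-.109),(-.064,-.109)],lp)])
for n,f in(("tray",fT),("both",lambda q:np.r_[fT(q),fL(q)])):
    r=least_squares(f,[.53,.22,.15]);q=r.x;print(n,q[:2],np.degrees(q[2]),r.fun.round(1))
    for y in(-.093,-.031,.031): print("pocket",y,np.round(W(q,(0,y),0)[:2],4))
t=snapshot("top");print("top liner resid:",[back(t,(0,0),0)[0]])
```

```text
[0.51363241 0.15700596 0.40215165]
[[ 69.09067   58.559772]
 [321.73547   58.6046  ]
 [314.37506  206.07693 ]
 [ 90.36076  205.95474 ]]
[[np.float64(302.5), np.float64(298.5)], np.int64(74), np.int64(193)]
tray [0.52875974 0.22259869] 8.549389004692213 [-0.5 -0.3  0.6 -0.4  0.5  0.5 -0.5  0.6]
pocket -0.093 [0.5426 0.1306]
pocket -0.031 [0.5334 0.1919]
pocket 0.031 [0.5242 0.2533]
both [0.52873465 0.22238777] 8.534925139285852 [-0.3 -0.3  0.8 -0.3  0.7  0.6 -0.4  0.7 -0.3  0.9 -0.5 -1.4]
pocket -0.093 [0.5425 0.1304]
pocket -0.031 [0.5333 0.1917]
pocket 0.031 [0.5241 0.253 ]
top liner resid: [np.float64(1.0856208386069757)]
```

```bash
python3 -m inch '[-1,0.0178,-0.0282,-0.03,0,0,0, -1,0.0178,-0.0282,-0.08,0,0,0, -1,0.0178,-0.0282,-0.13,0,0,0, -1,0.0178,-0.0282,-0.17,0,0,0, -1,0.0178,-0.0282,-0.195,0,0,0, -1,0.0178,-0.0282,-0.208,0,0,0, -1,0.0178,-0.0282,-0.215,0,0,0, -1,0.0178,-0.0282,-0.219,0,0,0, -1,0.0178,-0.0282,-0.219,0,0,0, -1,0.0178,-0.0282,-0.219,0,0,0]'; python3 -c "
from h import *
c=snapshot('wrist');cv2.imwrite('pics/w3.png',c['img'][:,:,::-1]);c=snapshot('side');cv2.imwrite('pics/s3.png',cv2.resize(c['img'][130:230,180:320,::-1],(700,500)))
o=monitor.get_obs();print(o['position'],o['wrist_force'],o['torque'])"
```

```text
t: 8.28
position: [0.5315, 0.1293, 0.1837]
tool_rot: [[0.989, 0.15, 0.001], [0.15, -0.989, 0.0], [0.001, 0.0, -1.0]]
wrist_force: [-0.4, 0.5, -1.3]
gripper_width: 0.0253
gripper_force: 30.0
[0.53140109 0.12930416 0.18357282] [ 0.10481747  1.28208825 -1.27763045] [ 0.03740698 -0.00015924 -0.01396139]
```

View pics/w3.png

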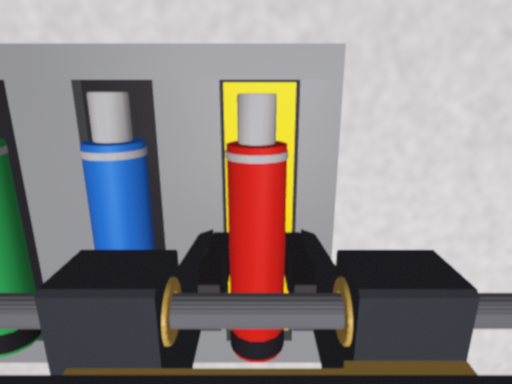

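Red is centred over the yellow liner (columns 228–287, liner 221–297), with its nose at row 95 inside the pocket end at row 80. I'll lower it the last 2 mm.

```bash
python3 -m inch '[-1,0,0,-0.001,0,0,0, -1,0,0,-0.0018,0,0,0, -1,0,0,-0.0022,0,0,0, -1,0,0,-0.0022,0,0,0]'
```

```text
t: 8.88
position: [0.5313, 0.1293, 0.181]
tool_rot: [[0.989, 0.15, -0.0], [0.15, -0.989, 0.0], [-0.0, -0.0, -1.0]]
wrist_force: [-0.8, 0.4, -0.8]
gripper_width: 0.025
gripper_force: 30.0
```

```bash
python3 -m inch '[-1,0,0,-0.0005,0,0,0, -1,0,0,-0.0005,0,0,0]'
```

```text
t: 9.12
position: [0.5313, 0.1293, 0.1809]
tool_rot: [[0.989, 0.15, 0.0], [0.15, -0.989, -0.0], [0.0, 0.0, -1.0]]
wrist_force: [-1.4, -0.0, 4.3]
gripper_width: 0.0253
gripper_force: 30.0
```

```bash
python3 -m inch '[-0.1,0,0,0,0,0,0, -0.1,0,0,0,0,0,0, -0.1,0,0,0,0,0,0, -0.1,0,0,0.02,0,0,0, -0.1,0,0,0.05,0,0,0, -0.1,-0.009,0.04,0.1,0,0,0, -0.1,-0.018,0.064,0.16,0,0,0, -0.1,-0.018,0.064,0.2,0,0,0, -0.1,-0.018,0.064,0.2,0,0,0]'
python3 - <<'E'
from w import *
c,o=wr("blue",BLUE,.019,"pics/w4.png")
h=seg(c,*RED,(320,170),90);print("red",[np.round(v,4) for v in line(c,h,.019)])
for l in("blue","blue_nose","red_nose"): print(l,[(round(d["score"],2),np.round(d["position"]),back(c,d["position"],.019).round(4)) for d in finder.pinpoint(l,"wrist")[:2]])
R=o["tool_rot"];print(o["t"],o["position"],np.degrees(np.arctan2(R[1,0],R[0,0])))
E
```

```text
t: 10.25
position: [0.5131, 0.1938, 0.3835]
tool_rot: [[0.989, 0.151, 0.007], [0.151, -0.989, 0.001], [0.007, -0.0, -1.0]]
wrist_force: [0.0, 0.8, -1.1]
gripper_width: 0.0395
gripper_force: 0.0
blue 2123 [np.int64(250), np.int64(275), np.int64(114), np.int64(197)] mu [0.5254 0.1908] mid [0.5241 0.1906] ang 8.4 L 0.0857 0.0257
red [array([0.5337, 0.1305]), array([0.9882, 0.1534]), np.float64(8.8255), np.float64(0.0858), np.float64(0.024), np.float64(-0.0009)]
blue [(0.67, array([262., 150.]), array([0.5307, 0.1921, 0.019 ]))]
blue_nose [(0.85, array([262.,  84.]), array([0.5937, 0.2019, 0.019 ]))]
red_nose [(0.91, array([325.,  86.]), array([0.6013, 0.1414, 0.019 ])), (0.74, array([202., 144.]), array([0.5274, 0.2527, 0.019 ]))]
10.3 [0.51311219 0.19343344 0.38114802] 8.645113773873621
```

View pics/w4.png

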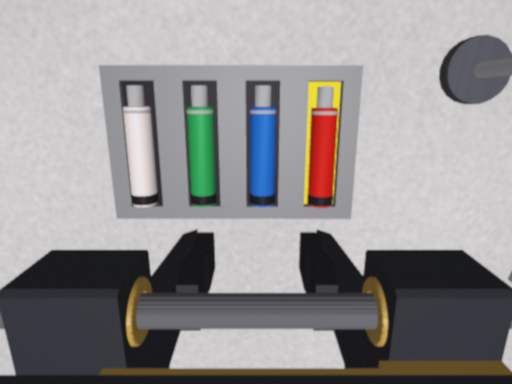

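Wrist view: red lies in the yellow pocket (323,155) with its nose up like its neighbours. Blue is at (262,150), nose end (262,84), and is the only blue rod in the tray.

```bash
python3 -m inch '[-0.1,0.0097,-0.003,-0.05,0,0,0, -0.1,0.0097,-0.003,-0.1,0,0,0, -0.1,0.0097,-0.003,-0.15,0,0,0, -0.1,0.0097,-0.003,-0.18,0,0,0, -0.1,0.0097,-0.003,-0.192,0,0,0, -0.1,0.0097,-0.003,-0.197,0,0,0, -0.1,0.0097,-0.003,-0.1987,0,0,0, -0.1,0.0097,-0.003,-0.1987,0,0,0]'; python3 -c "
from h import *
o=monitor.get_obs();print(o['position'],o['wrist_force'])"
```

```text
t: 11.45
position: [0.5232, 0.1903, 0.1825]
tool_rot: [[0.989, 0.15, 0.001], [0.15, -0.989, 0.0], [0.001, 0.0, -1.0]]
wrist_force: [-0.3, -1.0, 1.0]
gripper_width: 0.0394
gripper_force: 0.0
[0.52319645 0.19032168 0.18252976] [-0.27435693 -1.0359179   1.02343116]
```

```bash
python3 -m inch '[-0.1,0,0,-0.0008,0,0,0, -1,0,0,-0.0008,0,0,0, -1,0,0,-0.0008,0,0,0, -1,0,0,-0.0008,0,0,0, -1,0,0,-0.0008,0,0,0, -1,0,0,-0.0008,0,0,0]'; python3 -c "
from h import *
o=monitor.get_obs();print(o['position'],o['wrist_force'])"
```

```text
t: 12.2
position: [0.5231, 0.1903, 0.1811]
tool_rot: [[0.989, 0.15, 0.0], [0.15, -0.989, 0.0], [0.0, 0.0, -1.0]]
wrist_force: [-0.7, -0.5, 4.2]
gripper_width: 0.0251
gripper_force: 30.0
[0.52310953 0.19027377 0.18114626] [-0.67401622 -0.53272042  4.16493674]
```

```bash
python3 -m inch '[-1,0,0,0.03,0,0,0, -1,0,0,0.08,0,0,0, -1,0,0,0.14,0,0,0, -1,-0.013,0,0.19,0,0,0, -1,-0.023,-0.05,0.21,0,0,-3, -1,-0.023,-0.11,0.21,0,0,-6, -1,-0.023,-0.17,0.21,0,0,-9, -1,-0.023,-0.23,0.21,0,0,-12.1, -1,-0.023,-0.29,0.21,0,0,-12.1, -1,-0.023,-0.35,0.21,0,0,-12.1, -1,-0.023,-0.4,0.21,0,0,-12.1, -1,-0.023,-0.418,0.21,0,0,-12.1, -1,-0.023,-0.418,0.21,0,0,-12.1, -1,-0.023,-0.418,0.21,0,0,-12.1]'
python3 - <<'E'
from w import *
c=snapshot("wrist");o=monitor.get_obs();cv2.imwrite("pics/w5.png",cv2.resize(c["img"][:,:,::-1],(768,576)))
for l,z in(("stop_face",.0304),("cradle",0)): print(l,[(round(d["score"],2),np.round(d["position"]),back(c,d["position"],z).round(4)) for d in finder.pinpoint(l,"wrist")[:2]])
R=o["tool_rot"];print(o["t"],o["position"],np.degrees(np.arctan2(R[1,0],R[0,0])),o["wrist_force"])
np.savez("c5.npz",**{k:c[k] for k in c})
E
```

```text
t: 13.95
position: [0.5002, -0.2263, 0.3909]
tool_rot: [[0.998, -0.059, -0.0], [-0.059, -0.998, 0.001], [-0.0, -0.001, -1.0]]
wrist_force: [-0.0, 0.4, -1.1]
gripper_width: 0.0248
gripper_force: 30.0
stop_face [(0.74, array([258.,  29.]), array([ 0.6259, -0.2343,  0.0304]))]
cradle []
14.0 [ 0.50019969 -0.22616497  0.39106179] -3.373310954526261 [-0.42737174 -0.28551476 -0.80118043]
```

View pics/w5.png

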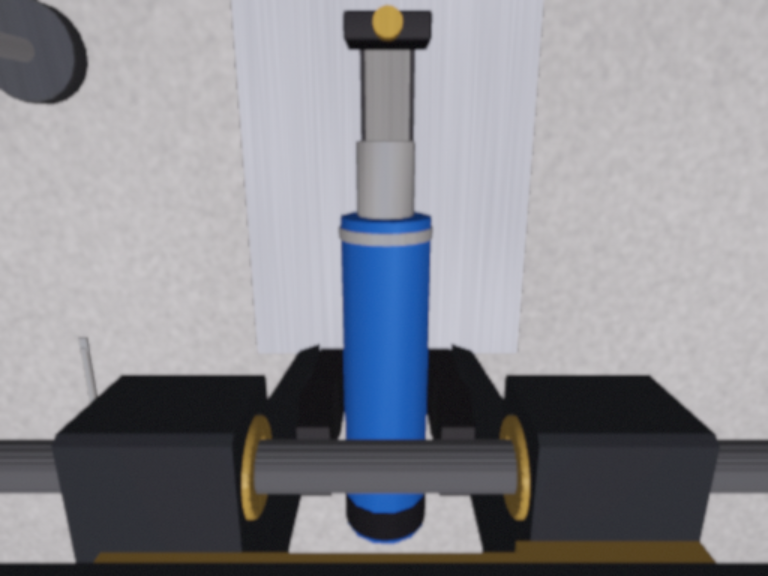

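Run:
```python
from h import *
c=dict(np.load("c5.npz"));f=2/3
for uv,z in(((388,40),.0574),((388,48),.024),((388,48),.0304),((387.3,60),.024),((388,130),.024),((388.5,25),.0574)):
    print(uv,z,back(c,(uv[0]*f,uv[1]*f),z).round(4))
im=c["img"]
for r in(40,60,80,90): print(r,im[r,236:282].mean(1).astype(int).tolist())
print([int(v) for v in im[20:40,240].mean(1)],[int(v) for v in im[20:40,262].mean(1)])
```

```text
(388, 40) 0.0574 [ 0.6233 -0.2341  0.0574]
(388, 48) 0.024 [ 0.6244 -0.2344  0.024 ]
(388, 48) 0.0304 [ 0.6234 -0.2343  0.0304]
(387.3, 60) 0.024 [ 0.6175 -0.2335  0.024 ]
(388, 130) 0.024 [ 0.5757 -0.2315  0.024 ]
(388.5, 25) 0.0574 [ 0.6309 -0.2348  0.0574]
40 [194, 193, 188, 166, 114, 68, 75, 109, 134, 142, 143, 142, 142, 144, 146, 145, 146, 145, 144, 143, 143, 145, 143, 141, 139, 140, 142, 143, 142, 143, 142, 141, 139, 140, 142, 145, 136, 98, 67, 72, 125, 175, 190, 192, 193, 194]
60 [193, 193, 192, 182, 130, 75, 71, 104, 131, 141, 142, 143, 142, 144, 146, 146, 147, 146, 145, 144, 144, 145, 144, 142, 139, 140, 143, 143, 142, 144, 142, 141, 140, 142, 143, 142, 125, 88, 65, 85, 139, 180, 190, 192, 193, 194]
80 [192, 193, 194, 185, 141, 85, 67, 94, 129, 141, 143, 143, 143, 146, 147, 147, 148, 147, 146, 145, 145, 145, 144, 141, 141, 142, 143, 144, 143, 145, 144, 142, 142, 142, 143, 139, 115, 81, 64, 99, 157, 184, 191, 192, 193, 194]
90 [193, 193, 193, 186, 152, 97, 67, 86, 127, 139, 143, 144, 143, 144, 147, 147, 146, 147, 147, 146, 145, 146, 144, 141, 141, 141, 143, 144, 144, 144, 144, 143, 143, 144, 144, 139, 115, 80, 65, 114, 174, 190, 192, 192, 193, 194]
[56, 55, 56, 55, 51, 43, 32, 17, 15, 14, 12, 14, 35, 68, 92, 99, 105, 111, 113, 114] [141, 140, 137, 125, 99, 70, 45, 29, 16, 14, 9, 15, 52, 103, 135, 142, 142, 143, 142, 144]
```

Wrist view (768 scale): blue is held with its nose at (386,141). The empty V is at columns 361–414 and the stop face at about row 46, (388,46), so the face is near x≈0.623. Lowering it about 14 mm short of the stop.

```bash
python3 -m inch '[-1,0.02,-0.001,-0.03,0,0,0, -1,0.038,-0.0015,-0.08,0,0,0, -1,0.038,-0.0015,-0.13,0,0,0, -1,0.038,-0.0015,-0.165,0,0,0, -1,0.038,-0.0015,-0.182,0,0,0, -1,0.038,-0.0015,-0.19,0,0,0, -1,0.038,-0.0015,-0.194,0,0,0, -1,0.038,-0.0015,-0.196,0,0,0, -1,0.038,-0.0015,-0.196,0,0,0, -1,0.038,-0.0015,-0.196,0,0,0]'
python3 - <<'E'
from w import *
c=snapshot("wrist");o=monitor.get_obs();cv2.imwrite("pics/w6.png",cv2.resize(c["img"][:,:,::-1],(768,576)))
R=o["tool_rot"];print(o["t"],o["position"],np.degrees(np.arctan2(R[1,0],R[0,0])),o["wrist_force"],o["torque"])
E
```

```text
t: 15.35
position: [0.5381, -0.2292, 0.1954]
tool_rot: [[0.998, -0.061, 0.001], [-0.061, -0.998, -0.0], [0.001, 0.0, -1.0]]
wrist_force: [0.3, -0.5, -1.5]
gripper_width: 0.0256
gripper_force: 30.0
15.4 [ 0.53808246 -0.22923809  0.19529698] -3.476997128727449 [-0.01236825  0.1906446  -2.30147276] [ 0.03502668  0.00173216 -0.01080705]
```

View pics/w6.png

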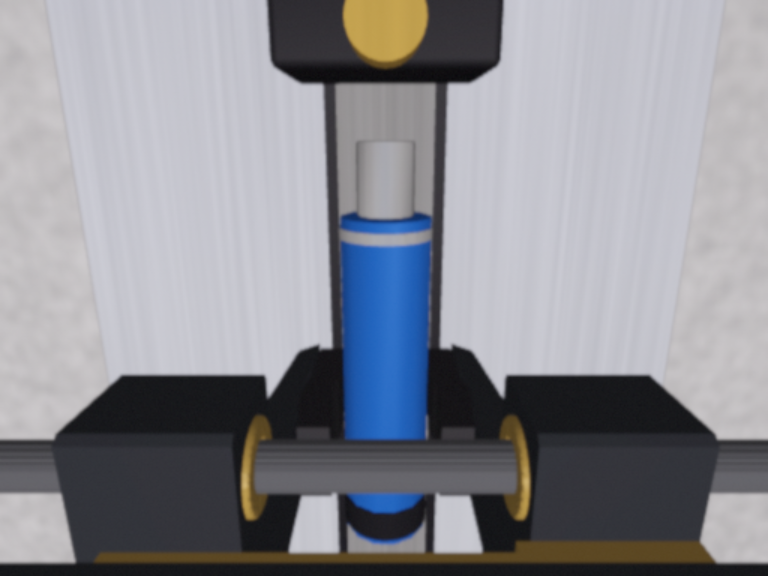

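Blue is centred in the V (body 342–431, V 327–445), nose end at row 141, stop at row 80. Lowering onto the V.

```bash
python3 -m inch '[-1,0,0,-0.001,0,0,0, -1,0,0,-0.002,0,0,0, -1,0,0,-0.0025,0,0,0, -1,0,0,-0.0025,0,0,0, -1,0,0,-0.0025,0,0,0]'
```

```text
t: 16.02
position: [0.5381, -0.2293, 0.1926]
tool_rot: [[0.998, -0.061, 0.0], [-0.061, -0.998, -0.0], [0.0, 0.0, -1.0]]
wrist_force: [-2.0, -0.6, 2.4]
gripper_width: 0.0253
gripper_force: 30.0
```

```bash
python3 -m inch '[-1,0.001,0,-0.0003,0,0,0, -1,0.002,-0.0001,-0.0003,0,0,0, -1,0.003,-0.0002,-0.0003,0,0,0, -1,0.004,-0.0002,-0.0003,0,0,0, -1,0.005,-0.0003,-0.0003,0,0,0, -1,0.006,-0.0004,-0.0003,0,0,0, -1,0.007,-0.0004,-0.0003,0,0,0, -1,0.008,-0.0005,-0.0003,0,0,0, -1,0.008,-0.0005,-0.0003,0,0,0]'
python3 - <<'E'
from w import *
c=snapshot("wrist");o=monitor.get_obs();g=c["img"].mean(2)
print(o["position"],o["wrist_force"]);print(g[44:104,257].astype(int).tolist())
E
```

```text
t: 17.15
position: [0.5452, -0.2299, 0.1924]
tool_rot: [[0.998, -0.06, -0.003], [-0.06, -0.998, 0.0], [-0.003, 0.0, -1.0]]
wrist_force: [-9.6, -2.3, 8.1]
gripper_width: 0.0249
gripper_force: 30.0
[ 0.54523099 -0.22986832  0.19247516] [-8.73461078 -1.89135581  8.33137778]
[147, 147, 146, 148, 147, 148, 147, 147, 147, 147, 147, 147, 147, 148, 147, 148, 147, 147, 146, 136, 115, 82, 57, 32, 17, 14, 32, 76, 120, 144, 149, 150, 148, 150, 150, 149, 149, 149, 149, 150, 149, 149, 149, 149, 150, 149, 149, 149, 146, 138, 141, 160, 171, 172, 173, 173, 173, 173, 173, 173]
```

```bash
python3 -m inch '[-1,0,0,0.0005,0,0,0, -1,0.001,-0.0001,0.0005,0,0,0, -1,0.002,-0.0001,0.0005,0,0,0, -1,0.003,-0.0002,0.0005,0,0,0, -1,0.003,-0.0002,0.0005,0,0,0]'
python3 - <<'E'
from w import *
c=snapshot("wrist");o=monitor.get_obs();g=c["img"].mean(2)
print(o["position"],o["wrist_force"]);print(g[60:104,257].astype(int).tolist())
E
```

```text
t: 17.82
position: [0.5492, -0.23, 0.1926]
tool_rot: [[0.998, -0.061, 0.0], [-0.061, -0.998, -0.0], [0.0, 0.0, -1.0]]
wrist_force: [-2.2, -2.9, 0.4]
gripper_width: 0.0254
gripper_force: 30.0
[ 0.54917264 -0.22996944  0.19261547] [-2.66717697 -2.63681034  0.81181042]
[149, 149, 149, 149, 149, 149, 149, 149, 148, 149, 149, 148, 149, 149, 149, 149, 149, 149, 148, 138, 112, 69, 50, 93, 131, 148, 151, 151, 151, 152, 152, 151, 149, 142, 150, 168, 173, 174, 174, 174, 174, 174, 174, 174]
```

```bash
python3 -m inch '[-1,0.0005,0,0,0,0,0, -1,0.001,-0.0001,0,0,0,0, -1,0.0015,-0.0001,0,0,0,0, -1,0.002,-0.0001,0,0,0,0, -1,0.0025,-0.0001,0,0,0,0, -1,0.0025,-0.0001,0,0,0,0]'
python3 - <<'E'
from w import *
c=snapshot("wrist");o=monitor.get_obs();g=c["img"].mean(2)
print(o["position"],o["wrist_force"]);print(g[70:104,257].astype(int).tolist())
E
```

```text
t: 18.62
position: [0.5516, -0.2301, 0.1927]
tool_rot: [[0.998, -0.061, 0.0], [-0.061, -0.998, -0.0], [0.0, 0.0, -1.0]]
wrist_force: [-2.5, -4.1, 1.8]
gripper_width: 0.0252
gripper_force: 30.0
[ 0.55159238 -0.23004201  0.19269427] [-3.68472623 -2.98578867  2.21708432]
[149, 149, 150, 150, 149, 150, 150, 150, 150, 149, 149, 149, 149, 150, 150, 150, 150, 145, 130, 117, 135, 149, 150, 143, 151, 168, 174, 174, 175, 175, 174, 175, 175, 176]
```

```bash
python3 -m inch '[-1,0.0003,-0.0002,0,0,0,0, -1,0.0006,-0.0003,0,0,0,0, -1,0.0009,-0.0003,0,0,0,0, -1,0.0012,-0.0003,0,0,0,0, -1,0.0012,-0.0003,0,0,0,0]'
python3 - <<'E'
from w import *
c=snapshot("wrist");o=monitor.get_obs();g=c["img"].mean(2)
print(o["position"],o["wrist_force"]);print(g[80:104,257].astype(int).tolist())
E
```

```text
t: 19.3
position: [0.5528, -0.2303, 0.1926]
tool_rot: [[0.998, -0.061, -0.0], [-0.061, -0.998, 0.0], [-0.0, -0.0, -1.0]]
wrist_force: [-3.2, -1.3, 3.1]
gripper_width: 0.0251
gripper_force: 30.0
[ 0.55277432 -0.23025412  0.19261821] [-3.78030148 -2.34342639  2.38628044]
[149, 150, 150, 150, 150, 150, 150, 150, 151, 150, 150, 151, 151, 146, 152, 169, 174, 175, 175, 175, 175, 176, 175, 175]
```

```bash
python3 -m inch '[-1,0.0003,0,0,0,0,0, -1,0.0006,-0.0001,0,0,0,0, -1,0.0009,-0.0001,0,0,0,0, -1,0.0009,-0.0001,0,0,0,0]'; python3 -m inch '[-1,0.0003,0,0,0,0,0, -1,0.0006,-0.0001,0,0,0,0, -1,0.0006,-0.0001,0,0,0,0]'
python3 - <<'E'
from w import *
c=snapshot("wrist");o=monitor.get_obs()
cv2.imwrite("pics/w7.png",cv2.resize(c["img"][30:160,170:345,::-1],(700,520),interpolation=cv2.INTER_CUBIC));print(o["position"],o["wrist_force"])
E
```

```text
t: 19.85
position: [0.5534, -0.2303, 0.1926]
tool_rot: [[0.998, -0.061, -0.001], [-0.061, -0.998, 0.0], [-0.001, -0.0, -1.0]]
wrist_force: [-5.6, -2.2, 3.2]
gripper_width: 0.0251
gripper_force: 30.0
t: 20.23
position: [0.5537, -0.2304, 0.1926]
tool_rot: [[0.998, -0.06, -0.003], [-0.06, -0.998, 0.001], [-0.003, -0.001, -1.0]]
wrist_force: [-9.3, -0.5, 4.4]
gripper_width: 0.0252
gripper_force: 30.0
[ 0.55367303 -0.23041349  0.19257859] [-8.20905563 -1.06765727  4.43565929]
```

View pics/w7.png

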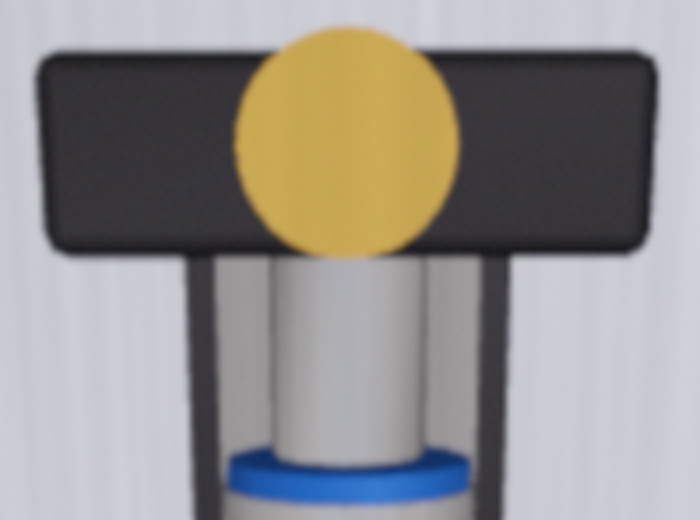

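```bash
python3 -m inch '[-1,0.0003,0,0,0,0,0, -1,0.0006,0,0,0,0,0, -1,0.0006,0,0,0,0,0]'
```

```text
t: 20.65
position: [0.5539, -0.2304, 0.1925]
tool_rot: [[0.998, -0.06, -0.004], [-0.06, -0.998, 0.001], [-0.004, -0.001, -1.0]]
wrist_force: [-11.5, -2.4, 5.7]
gripper_width: 0.0247
gripper_force: 30.0
```

```bash
python3 -m inch '[-1,0,0,0.0004,0,0,0, -1,0,0,0.0004,0,0,0, -1,0.0002,0,0.0004,0,0,0, -1,0.0002,0,0.0004,0,0,0]';  python3 -c "
from h import *
for i in range(4):
  snapshot('wrist')
  o=monitor.get_obs();print(o['position'],o['wrist_force'],o['tool_rot'][:,2].round(4))"
```

```text
t: 21.15
position: [0.554, -0.2305, 0.1926]
tool_rot: [[0.998, -0.06, -0.005], [-0.06, -0.998, 0.001], [-0.005, -0.001, -1.0]]
wrist_force: [-11.5, -2.6, 3.7]
gripper_width: 0.025
gripper_force: 30.0
[ 0.55402303 -0.23045986  0.19258593] [-10.98826493  -1.74828267   3.78070248] [-0.0045  0.0013 -1.    ]
[ 0.5540131  -0.23049497  0.19258573] [-11.42598033  -1.98581163   4.37469921] [-0.0045  0.0012 -1.    ]
[ 0.55404039 -0.23047281  0.19257244] [-11.09018532  -3.14433689   2.82814594] [-0.0045  0.0012 -1.    ]
[ 0.55401423 -0.2304542   0.19260588] [-11.03814766  -2.30435776   3.91588976] [-0.0045  0.0013 -1.    ]
```

The force holds at 11 N with the tip not moving, so the nose is against the stop. Easing the preload, releasing and lifting.

```bash
python3 -m inch '[-1,-0.0004,0,0,0,0,0, -1,-0.0008,0,0,0,0,0, -0.5,-0.0008,0,0,0,0,0, -0.1,-0.0008,0,0,0,0,0, -0.1,-0.0008,0,0,0,0,0, -0.1,-0.0008,0,0.005,0,0,0, -0.1,-0.0008,0,0.02,0,0,0, -0.1,-0.0008,0,0.06,0,0,0, -0.1,-0.005,0,0.11,0,0,0, -0.1,-0.03,0,0.16,0,0,0, -0.1,-0.055,0,0.2,0,0,0, -0.1,-0.055,0,0.2,0,0,0, -0.1,-0.055,0,0.2,0,0,0]'
python3 - <<'E'
from w import *
c,o=wr("blue",BLUE,.0304);cv2.imwrite("pics/w8.png",cv2.resize(c["img"][:,:,::-1],(768,576)))
for l in("blue","blue_nose","stop_face"): print(l,[(round(d["score"],2),np.round(d["position"],1),back(c,d["position"],.0304).round(4)) for d in finder.pinpoint(l,"wrist")[:2]])
print(o["t"],o["position"])
E
```

```text
t: 22.98
position: [0.5, -0.2303, 0.393]
tool_rot: [[0.998, -0.061, 0.0], [-0.061, -0.998, 0.0], [0.0, -0.0, -1.0]]
wrist_force: [-0.5, -0.3, -0.2]
gripper_width: 0.0396
gripper_force: 0.0
blue 2265 [np.int64(241), np.int64(266), np.int64(63), np.int64(152)] mu [ 0.5566 -0.2297] mid [ 0.5555 -0.2296] ang -3.39 L 0.0846 0.0251
blue [(0.88, array([249.3,  98.4]), array([ 0.5653, -0.2262,  0.0304])), (0.55, array([249.6,  34.2]), array([ 0.6223, -0.2303,  0.0304]))]
blue_nose [(0.9, array([251.7,  32.8]), array([ 0.6234, -0.2323,  0.0304]))]
stop_face []
23.025 [ 0.50024025 -0.23039788  0.39230979]
```

View pics/w8.png

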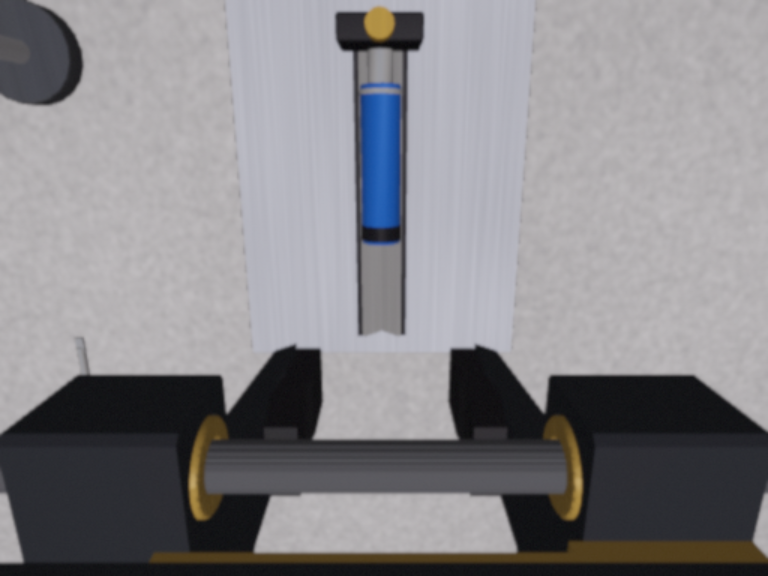

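Blue lies in the V (380,165) with its nose meeting the stop at about (379,49), nothing is touched, and red was already checked in the tray. Handing in.

```bash
python3 -c "
from workcell import bot
print(bot.finish_job())"
```

```text
the job is handed in; nothing more can be done
None
```

The job is handed in at about 23 s of the 61 s allowed: red lies in the yellow-lined pocket, nose the same way as its neighbours, and blue sits in the cradle with its nose against the stop; the hand-in returned no verdict.

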